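Find the heavy side of a cutting wheel and hold it down

TASK

The belt is off the glass-cutting lathe, and its stone wheel is heavier on one side, though nothing shows it. Grip the wheel by its rim, turn it by hand and feel which side pulls down, then bring the heavy side straight down and finish still holding it there, at rest, with the rim pinched between the fingers, so that I can chalk the light spot at the top. Leave the things lying round the lathe alone.

Things in the scene. Friction and masses are not known exactly. Their poses are not given: they have to be found in the camera images.
- lathe: bench lathe for cutting glass, grey castings, fixed. Origin on the bench under the wheel's centre; z up, y along the level spindle from wheel to headstock, x square to it, away from the robot. Splash tray under the wheel: x -150 to 150, y -85 to 75 mm, 35 mm high. Green motor behind the headstock: x 85 to 195, y 100 to 280, 145 mm high
- front_bearing (a point): on the axle at the headstock's front face, 85 mm in +y from the wheel's centre (67 mm clear of the stone). From here to y = 280 mm stand two bearings, 40 mm radius about the axle (grease cups to 51 mm), with the belt pulley, 52 mm radius, between. The brass spindle nose before it is 17 to 24 mm in radius. Axes as the lathe's
- wheel: pale stone wheel, 200 mm diameter, 36 mm thick, top 260 mm over the bench; origin at its centre, y along the axle, x and z turn with it and show its angle, not where the heavy side is. It turns all round both ways, with spindle and pulley. Flanges of 35 mm radius stand 12 mm out on the nut side (-y), 10 mm on the other; nut and spindle end reach 52 mm out on -y
- axle (a point): fixed point, wheel's centre, 160 mm up. The heavy side pulls with 0.14 to 0.21 N m at most (level with the axle), nil straight up or down. Cold grease drags with 0.24 N m as the wheel turns, so it stays where left but for a creep, heavy side down, of 1.5 degrees/s at most. Held still, the drag fades in about 1 s and the pull alone is felt, in a firm pinch mostly as a twist
- tumbler: amber glass tumbler, 76 mm across, 95 mm high, standing on the bench; origin at the centre of its foot; leave alone
- stick: grey dressing stick, 150 x 25 x 25 mm, lying on the bench; origin at the centre of its underside, long axis x; leave alone
- spare: spare white stone wheel lying flat, 90 mm across, 18 mm thick, with a 22 mm hole; origin at the centre of its underside; leave alone
- spanner: steel open-ended spanner, 160 mm long, lying flat along its x on the bench; leave alone

How it is judged:
At the end, for the whole second after the job is handed in: the heavy side (70 mm from the axle, inside the stone) is within 20 degrees of straight down, the wheel is at rest (under 0.1 rad/s), and its rim is between the fingers (tool point within 115 mm of its centre and 15 mm of its mid-plane) and held with over 3 N (height (world z) of heavy_side_c0 below 0.0942 m and contact force between the fingers and wheel above 3 N and distance between the grasp point and wheel below 0.115 m and y of the grasp point in the frame of lathe between -0.015 and 0.015 m and angular speed of wheel below 0.1 rad/s); the arm keeps its last pose, push and grip.
It fails at once if one of the four things lying round the lathe is moved by more than 15 mm (distance of any of tumbler, stick, spare, spanner from where it was at the start of the episode above 0.015 m).
It also fails if it takes over 72 s, if anything falls off the work surface, if the arm or the gripper's body presses on something with over 40 N, if the wrist force passes 120 N, or if a joint passes its speed limit or range.

ROBOT

A 6-joint arm with a two-finger parallel gripper is mounted at the origin on the work surface. World frame = base frame: x ahead of the robot, y to its left, z up, the work surface at z = 0. Lengths are in m, angles in rad, forces in N, time in s.
With the tool pointing down it reaches from about 0.4 to 0.925 m from the base axis. Payload 12.5 kg.
Tool frame: the origin (TCP) lies between the finger pads, 19 mm behind the fingertips; this is the grasp point; z points along the fingers, y is the line along which they close (so a half turn about z gives the same grasp; the last joint's range is limited). The gripper opens to 95 mm and grips with 3 to 60 N. Pads are 20 mm wide; open, the fingers measure 119 mm over their backs; the gripper's body (75 mm by 180 mm) begins 59 mm behind the grasp point.
Start: joints at [-1.269, 0.491, 1.559, -0, 1.092, -0.106], TCP at [0.248, -0.574, 0.233] pointing down, gripper open.
Joint ranges: [-3.1, 3.1], [-0.84, 2.19], [0.05, 2.79], [-1.13, 4.28], [0.06, 2.93], [-2.69, 2.69]. Speed limits (rad/s): [2.22, 2.22, 2.79, 3.14, 3.14, 3.14].

INTERFACE

Orientations are given as a unit quaternion [x, y, z, w].
In Python, from bench import robot, vision, sign_off gives the robot as it stands.
- The arm moves only by the tool step_arm, never from a script. Its argument "deltas" is a list of rows, each an object of numbers: "x", "y", "z": the shift along the tool's x, y, z in mm; "twist": the turn about the tool's z in degrees. A call has exactly 10 rows; each row shifts and turns the commanded pose from where the row before left it, along the tool's axes as they then stand; what a row does not reach is not made up. A row lasts 1/12 s, in which the tool goes at most 41.7 mm and 7.16 degrees, less where a joint would pass 70% of its speed; a pose out of reach is approached as far as the arm can. A call is refused whole if a number of a shift passes 41.7 or a number of a turn 7.16, either way. A call with a gripper value outside its range is refused whole. "grip" is the opening, from 0 (shut) to 1 (fully open), set as the call begins (left out, the last holds). The fingers move at their own pace and stop on an object; "force" is the grip in N (left out, the last holds). Time passes only in rows, so rows that do not move let the fingers close, or fill a call up. It gives the time, the measured TCP pose, the force, the opening and the grip force at its end, in the units of the state.
- robot.sense(): the state, without advancing time (a new reading comes with each control period).
- vision.read_camera(name): name is "scene" or "top" or "wrist"; returns a dict with "frame" (480x640x3 uint8, red, green, blue), "camera_matrix" (3x3 intrinsics, pixels), "rvec" (rotation vector, rad) and "tvec" (3), from world to camera coordinates, as OpenCV has them. Camera axes: x right, y down, z forward; pixel columns grow to the right and rows downward; lengths in m; the calibration is good to about 2 mm. A picture is of the moment at which its call begins. There is no depth.
- sign_off(): hands the job in; it is judged then, once.
The state is a dict: "time_s": time; "joints": joint angles; "joint_vel": joint speeds; "tau": joint torques, N m; "tcp_pos": TCP position; "orientation": TCP orientation; "ft_force": force on the tool from outside, world axes, zero at the start; "moment": the same for the moment, N m; "grip_width": finger opening in m; "grasp_force": force on a finger pad.
Only numpy, scipy, OpenCV 4.12 (cv2) and the standard library are available. Lean on these libraries where they do the work, as an engineer would, in place of code of your own. Each camera call takes 0.05 s, during which the arm holds its last target. There are 200 camera calls.

## Working session

There is one attempt and no reset: what is moved stays moved. The work goes in short steps, Python scripts to look and compute and a tool call to move; the robot and the scene stay as the last step left them, time stands still between calls to the robot, and variables do not carry over. Pictures are saved under pics/ and viewed, at most 10 in all, crops included, and the job is handed in when it is done.

Besides the shell and the picture viewer there is one more tool, called after ">>>" as a command line: name --argument value ..., lists and objects as JSON in quotes. step_arm: Moves the arm, as the interface text tells. Its arguments: {"type":"object","properties":{"deltas":{"type":"array"},"grip":{"type":"number"},"force":{"type":"number"}},"required":["deltas"]}

```bash
ls; mkdir -p pics
python3 - <<'E'
from bench import robot, vision
import cv2,numpy as np
s=robot.sense()
print({k:np.round(v,3).tolist() for k,v in s.items()})
ims=[]
for n in("scene","top"):
    c=vision.read_camera(n); cv2.imwrite(f"pics/{n}0.png",c["frame"][:,:,::-1])
    R=cv2.Rodrigues(np.array(c["rvec"]))[0];print(n,np.array(c["camera_matrix"]).tolist(),(-R.T@np.ravel(c["tvec"])).round(3),R.round(3).tolist())
E
```

```text
pics
{'time_s': 0.0, 'joints': [-1.269, 0.492, 1.559, 0.0, 1.092, -0.106], 'joint_vel': [0.001, 0.0, -0.001, 0.0, 0.0, -0.0], 'tau': [-0.0, -61.265, -25.818, 0.069, 0.048, -0.0], 'tcp_pos': [0.248, -0.574, 0.233], 'orientation': [0.979, 0.202, -0.0, -0.001], 'ft_force': [-0.027, -0.0, 0.813], 'moment': [-0.017, -0.015, 0.015], 'grasp_force': 0.0, 'grip_width': 0.095}
scene [[500.79009568482434, 0.0, 319.38217612167324], [0.0, 500.79009568482434, 242.56851094181275], [0.0, 0.0, 1.0]] [ 1.093 -0.46   0.968] [[0.655, 0.756, 0.018], [0.607, -0.512, -0.607], [-0.45, 0.408, -0.794]]
top [[535.8957320698904, 0.0, 324.36068946228045], [0.0, 535.8957320698904, 239.1643329863858], [0.0, 0.0, 1.0]] [0.529 0.016 1.244] [[0.012, -1.0, 0.001], [-0.998, -0.012, -0.064], [0.064, 0.0, -0.998]]
```

View pics/scene0.png

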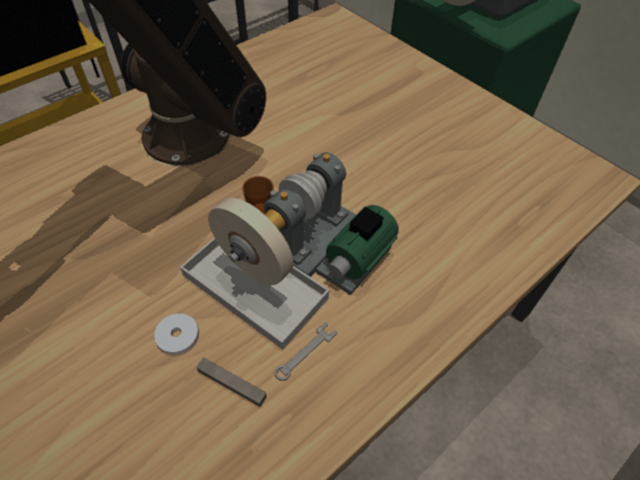

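View pics/top0.png

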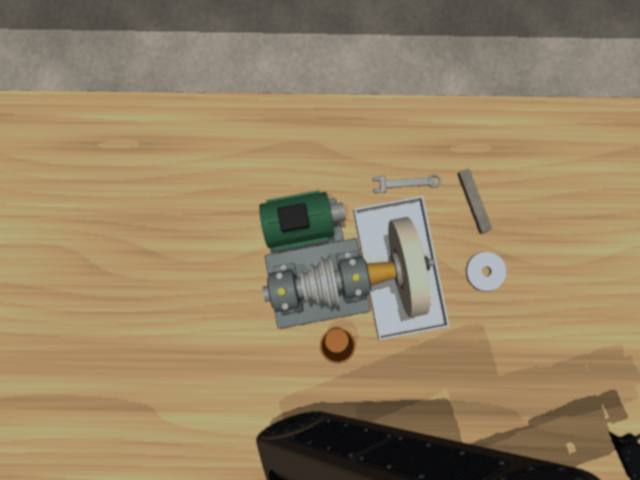

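The scene view shows the wheel at about (250,242), with the tray below it and the headstock behind. The top view shows the rim at about (410,267), grease cups at (356,277) and (281,291), tray corners at about (355,210), (424,198), (447,325) and (380,339), and the tumbler at (337,344).

```bash
cat > h.py <<'E'
import cv2,numpy as np
from bench import robot, vision
def ray(c,p,z):
    K=np.array(c["camera_matrix"]);R=cv2.Rodrigues(np.array(c["rvec"]))[0];t=np.ravel(c["tvec"])
    o=-R.T@t;d=R.T@np.linalg.inv(K)@[p[0],p[1],1]
    return (o+d*(z-o[2])/d[2])[:2]
E
python3 - <<'E'
from h import *
c=vision.read_camera("top");f=c["frame"];hsv=cv2.cvtColor(f,cv2.COLOR_RGB2HSV)
m=cv2.inRange(hsv,(18,120,120),(35,255,255)); n,l,st,ce=cv2.connectedComponentsWithStats(m)
cups=[]
for i in range(1,n):
    if 250<ce[i][0]<380 and 260<ce[i][1]<305 and st[i][4]>3: print("cup",ce[i].round(1),st[i][4],ray(c,ce[i],.211).round(4)); cups.append(ray(c,ce[i],.211))
crop=f[190:345,250:460]; cv2.imwrite("pics/crop1.png",cv2.resize(crop[:,:,::-1],None,fx=3.8,fy=3.8,interpolation=cv2.INTER_CUBIC))
# tray: bright neutral
for p in [(355,210),(424,198),(447,325),(380,339)]: print("tray",ray(c,p,.035).round(4))
m=cv2.inRange(hsv[200:335,380:440],(12,20,90),(32,110,255)); n,l,st,ce=cv2.connectedComponentsWithStats(m)
i=1+st[1:,4].argmax(); print(st[i],ce[i]+[380,200])
for r in (5,12,20,35,50,70,85,100,110,115):
    xs=np.where(l[r]==i)[0]
    if len(xs): print(r+200,xs.min()+380,xs.max()+380, f[r+200,xs.min()+380:xs.max()+381:4].sum(1).tolist())
E
```

```text
cup [355.3 276.9] 33 [ 0.5234 -0.0449]
cup [281.5 290.9] 32 [0.4949 0.0966]
tray [ 0.6739 -0.0531]
tray [ 0.7033 -0.2097]
tray [ 0.4176 -0.2613]
tray [ 0.3847 -0.1115]
[ 44   0  16  79 664] [434.03313253 226.64457831]
205 425 439 [481, 437, 438, 435]
212 426 439 [499, 431, 431, 440]
220 428 439 [481, 425, 428]
235 431 439 [478, 429, 436]
250 434 439 [483, 441]
270 438 439 [469]
```

View pics/crop1.png

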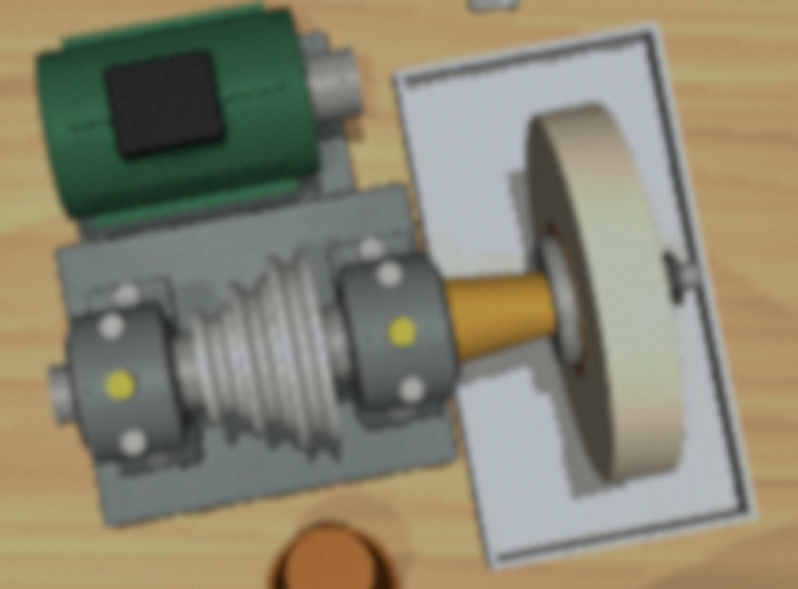

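Run:
```python
from h import *
c=vision.read_camera("top");f=c["frame"].astype(int)
yaw=np.radians(11.2);C=np.array([.545,-.154]);X=np.array([np.cos(yaw),np.sin(yaw)]);Y=np.array([-X[1],X[0]])
P=[]
for a in (-40,0,40):
  for y in (-18,18):
    q=C+X*.1*np.sin(np.radians(a))+Y*y/1000; P.append([*q,.16+.1*np.cos(np.radians(a))])
pr=cv2.projectPoints(np.array(P),np.array(c["rvec"]),np.array(c["tvec"]),np.array(c["camera_matrix"]),None)[0][:,0]
print(pr.round(1).tolist())
for r in (237,265,293):
  print(r,list(zip(range(385,436),f[r,385:436].sum(1).tolist())))
```

```text
[[430.4, 298.3], [411.5, 301.8], [426.1, 264.2], [406.8, 267.8], [417.1, 230.9], [398.4, 234.4]]
237 [(385, 368), (386, 361), (387, 340), (388, 282), (389, 219), (390, 193), (391, 191), (392, 196), (393, 190), (394, 190), (395, 192), (396, 195), (397, 216), (398, 295), (399, 414), (400, 482), (401, 504), (402, 505), (403, 502), (404, 503), (405, 503), (406, 505), (407, 502), (408, 503), (409, 503), (410, 502), (411, 500), (412, 501), (413, 499), (414, 501), (415, 504), (416, 503), (417, 506), (418, 521), (419, 544), (420, 552), (421, 559), (422, 553), (423, 557), (424, 555), (425, 540), (426, 462), (427, 314), (428, 254), (429, 373), (430, 484), (431, 495), (432, 451), (433, 429), (434, 424), (435, 425)]
265 [(385, 314), (386, 317), (387, 318), (388, 315), (389, 317), (390, 320), (391, 322), (392, 318), (393, 301), (394, 282), (395, 315), (396, 400), (397, 441), (398, 442), (399, 410), (400, 337), (401, 250), (402, 208), (403, 195), (404, 216), (405, 307), (406, 431), (407, 511), (408, 530), (409, 535), (410, 532), (411, 535), (412, 530), (413, 534), (414, 534), (415, 531), (416, 536), (417, 531), (418, 535), (419, 533), (420, 534), (421, 535), (422, 532), (423, 534), (424, 521), (425, 454), (426, 316), (427, 207), (428, 198), (429, 253), (430, 318), (431, 352), (432, 336), (433, 290), (434, 303), (435, 418)]
293 [(385, 556), (386, 557), (387, 554), (388, 558), (389, 552), (390, 526), (391, 486), (392, 464), (393, 456), (394, 436), (395, 395), (396, 375), (397, 356), (398, 314), (399, 245), (400, 208), (401, 197), (402, 203), (403, 203), (404, 200), (405, 199), (406, 200), (407, 203), (408, 203), (409, 234), (410, 341), (411, 460), (412, 507), (413, 508), (414, 510), (415, 510), (416, 514), (417, 508), (418, 510), (419, 508), (420, 512), (421, 511), (422, 510), (423, 511), (424, 515), (425, 511), (426, 509), (427, 514), (428, 514), (429, 527), (430, 546), (431, 552), (432, 547), (433, 551), (434, 550), (435, 553)]
```

>>> step_arm --deltas '[{"twist": 5.85, "z": -20}, {"twist": 5.85, "z": -20}, {"x": 22, "y": -20, "z": -20}, {"x": 22, "y": -20, "z": -20}, {"x": 22, "y": -20, "z": -10}, {"x": 22, "y": -20}, {"x": 22, "y": -20}, {"x": 22, "y": -20}, {"x": 22, "y": -20}, {"x": 22, "y": -20}]' --grip 1 --force 30

```text
schema error: expected keys x, y, z, twist
```

>>> step_arm --deltas '[{"x": 22, "y": -22}, {"x": 22, "y": -22}, {"x": 22, "y": -22}, {"x": 22, "y": -22}, {"x": 22, "y": -22}, {"x": 22, "y": -22}, {"x": 22, "y": -22}, {"x": 22, "y": -22}, {"x": 20, "y": -15}, {"x": 4, "y": -2}]'

```text
schema error: expected keys x, y, z, twist
```

```bash
cat >> h.py <<'E'
yaw=np.radians(11.6);C=np.array([.545,-.153,.16]);X=np.array([np.cos(yaw),np.sin(yaw),0]);Y=np.array([-X[1],X[0],0])
def st():
    s=robot.sense();d=np.array(s["tcp_pos"])-C;q=s["orientation"];a=np.degrees(2*np.arctan2(q[1],q[0]))
    F=np.array(s["ft_force"]);M=np.array(s["moment"])
    l=np.array([d@X,d@Y,d[2]])*1000
    print("t",round(s["time_s"],2),"lathe mm",l.round(1),"ang",round(np.degrees(np.arctan2(l[0],l[2])),1),"r",round(np.hypot(l[0],l[2]),1),"yaw",a.round(2),"F",np.round([F@X,F@Y,F[2]],2),"M",np.round([M@X,M@Y,M[2]],3),"My_axle",round((M+np.cross(d,F))@Y,3),"w",round(s["grip_width"]*1e3,1),"g",round(s["grasp_force"],1))
E
python3 - <<'E'
from h import *
st()
c=vision.read_camera("wrist");cv2.imwrite("pics/w1.png",c["frame"][:,:,::-1])
E
```

```text
t 0.2 lathe mm [-375.7 -352.3   73.1] ang -79.0 r 382.7 yaw 23.36 F [-0.1   0.39  0.14] M [ 0.037  0.026 -0.001] My_axle 0.07 w 94.8 g 0.0
```

View pics/w1.png

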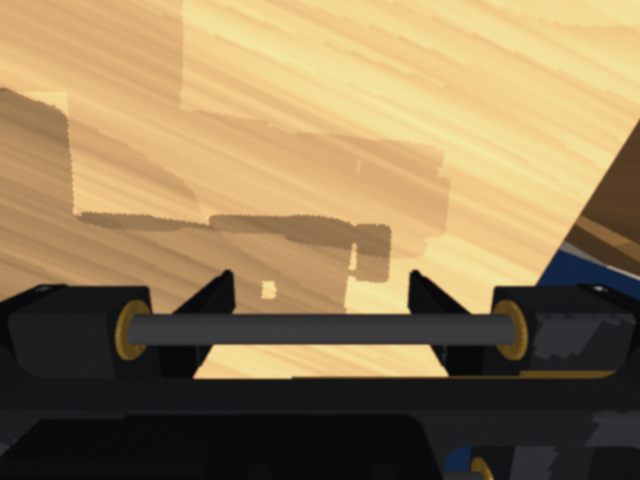

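The moves were refused because every row needs all four keys. The wrist picture therefore shows only bare bench, with the fingers at about (230,290) and (415,290).

>>> step_arm --deltas '[{"x": 0, "y": 0, "z": -20, "twist": 5.85}, {"x": 0, "y": 0, "z": -20, "twist": 5.85}, {"x": 22, "y": -20, "z": -20, "twist": 0}, {"x": 22, "y": -20, "z": -20, "twist": 0}, {"x": 22, "y": -20, "z": -10, "twist": 0}, {"x": 22, "y": -20, "z": 0, "twist": 0}, {"x": 22, "y": -20, "z": 0, "twist": 0}, {"x": 22, "y": -20, "z": 0, "twist": 0}, {"x": 22, "y": -20, "z": 0, "twist": 0}, {"x": 22, "y": -20, "z": 0, "twist": 0}]' --grip 1 --force 30

```text
time_s: 1.08
tcp_pos: [0.3885, -0.3801, 0.3235]
orientation: [0.995, 0.102, 0.0, 0.0]
ft_force: [1.0, 0.1, -0.8]
grip_width: 0.095
grasp_force: 0.0
```

>>> step_arm --deltas '[{"x": 22, "y": -22, "z": 0, "twist": 0}, {"x": 22, "y": -22, "z": 0, "twist": 0}, {"x": 22, "y": -22, "z": 0, "twist": 0}, {"x": 22, "y": -22, "z": 0, "twist": 0}, {"x": 22, "y": -22, "z": 0, "twist": 0}, {"x": 22, "y": -22, "z": 0, "twist": 0}, {"x": 22, "y": -22, "z": 0, "twist": 0}, {"x": 22, "y": -22, "z": 0, "twist": 0}, {"x": 20, "y": -15, "z": 0, "twist": 0}, {"x": 4, "y": -2, "z": 0, "twist": 0}]'

```text
time_s: 1.92
tcp_pos: [0.5463, -0.1492, 0.3233]
orientation: [0.995, 0.103, 0.0, -0.0]
ft_force: [0.2, 0.3, 0.2]
grip_width: 0.0953
grasp_force: 0.0
```

Run:
```python
from h import *
for i in range(4):
  st();c=vision.read_camera("wrist")
cv2.imwrite("pics/w2.png",c["frame"][:,:,::-1])
P=np.array([C+X*x+Y*y+[0,0,.1] for x in(0,) for y in(-.018,.018)])
print(cv2.projectPoints(P,np.array(c["rvec"]),np.array(c["tvec"]),np.array(c["camera_matrix"]),None)[0][:,0].round(1).tolist())
```

```text
t 1.92 lathe mm [  2.1   3.4 163.3] ang 0.7 r 163.3 yaw 11.82 F [0.28 0.25 0.15] M [0.042 0.005 0.002] My_axle 0.05 w 95.3 g 0.0
t 1.97 lathe mm [  1.5   2.6 163.2] ang 0.5 r 163.2 yaw 11.83 F [-0.34  0.37 -1.25] M [-0.017  0.007  0.017] My_axle -0.047 w 94.8 g 0.0
t 2.02 lathe mm [  0.4   1.6 163.1] ang 0.2 r 163.1 yaw 11.78 F [-0.22 -0.32 -0.53] M [ 0.038 -0.002 -0.052] My_axle -0.038 w 95.6 g 0.0
t 2.07 lathe mm [ -0.3   1.  163.2] ang -0.1 r 163.2 yaw 11.71 F [-0.61 -0.16 -0.52] M [0.024 0.002 0.013] My_axle -0.097 w 95.1 g 0.0
[[348.1, 264.3], [295.1, 264.2]]
```

View pics/w2.png

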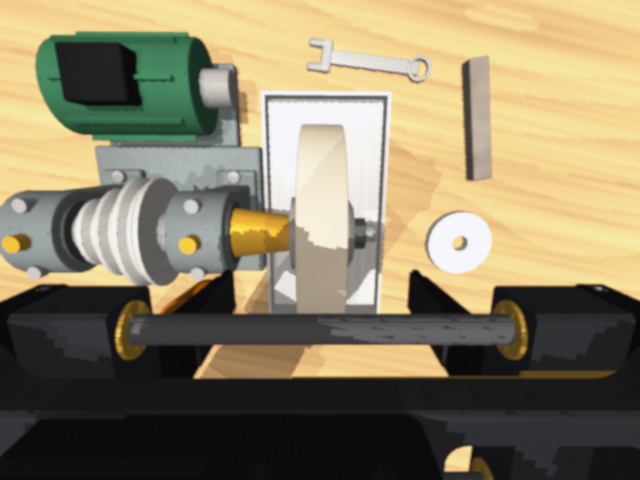

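The wrist view shows the stone between columns 296 and 348 at row 264. The prediction was 295–348, so the estimate is good. Next I descend and pinch.

>>> step_arm --deltas '[{"x": 0, "y": 0, "z": 20, "twist": 0}, {"x": 0, "y": 0, "z": 20, "twist": 0}, {"x": 0, "y": 0, "z": 20, "twist": 0}, {"x": 0, "y": 0, "z": 13, "twist": 0}, {"x": 0, "y": 0, "z": 0, "twist": 0}, {"x": 0, "y": 0, "z": 0, "twist": 0}, {"x": 0, "y": 0, "z": 0, "twist": 0}, {"x": 0, "y": 0, "z": 0, "twist": 0}, {"x": 0, "y": 0, "z": 0, "twist": 0}, {"x": 0, "y": 0, "z": 0, "twist": 0}]'

```text
time_s: 2.95
tcp_pos: [0.5448, -0.1521, 0.2511]
orientation: [0.995, 0.102, 0.0, 0.0]
ft_force: [-0.6, 0.3, 0.2]
grip_width: 0.0955
grasp_force: 0.0
```

>>> step_arm --deltas '[{"x": 0, "y": 0, "z": 0, "twist": 0}, {"x": 0, "y": 0, "z": 0, "twist": 0}, {"x": 0, "y": 0, "z": 0, "twist": 0}, {"x": 0, "y": 0, "z": 0, "twist": 0}, {"x": 0, "y": 0, "z": 0, "twist": 0}, {"x": 0, "y": 0, "z": 0, "twist": 0}, {"x": 0, "y": 0, "z": 0, "twist": 0}, {"x": 0, "y": 0, "z": 0, "twist": 0}, {"x": 0, "y": 0, "z": 0, "twist": 0}, {"x": 0, "y": 0, "z": 0, "twist": 0}]' --grip 0 --force 60

```text
time_s: 3.78
tcp_pos: [0.5448, -0.152, 0.2504]
orientation: [0.995, 0.102, 0.0, 0.0]
ft_force: [-0.2, -0.7, -0.8]
grip_width: 0.0358
grasp_force: 60.0
```

>>> step_arm --deltas '[{"x": 0, "y": 0, "z": 0, "twist": 0}, {"x": 0, "y": 0, "z": 0, "twist": 0}, {"x": 0, "y": 0, "z": 0, "twist": 0}, {"x": 0, "y": 0, "z": 0, "twist": 0}, {"x": 0, "y": 0, "z": 0, "twist": 0}, {"x": 0, "y": 0, "z": 0, "twist": 0}, {"x": 0, "y": 0, "z": 0, "twist": 0}, {"x": 0, "y": 0, "z": 0, "twist": 0}, {"x": 0, "y": 0, "z": 0, "twist": 0}, {"x": 0, "y": 0, "z": 0, "twist": 0}]'

```text
time_s: 4.62
tcp_pos: [0.5447, -0.152, 0.2504]
orientation: [0.995, 0.102, 0.0, 0.0]
ft_force: [1.1, 0.2, -1.5]
grip_width: 0.0356
grasp_force: 60.0
```

```bash
cat >> h.py <<'E'
def meas(n=10):
    st();A=[]
    for i in range(n):
        s=robot.sense();d=np.array(s["tcp_pos"])-C;F=np.array(s["ft_force"]);M=np.array(s["moment"])
        A.append([F@X,F@Y,F[2],M@X,M@Y,M[2],(M+np.cross(d,F))@Y]);vision.read_camera("wrist")
    A=np.array(A);print("mean",A.mean(0).round(3));print("sem ",(A.std(0)/n**.5).round(3))
E
python3 -c "from h import *;meas()"
```

```text
t 4.62 lathe mm [-0.   1.  90.4] ang -0.0 r 90.4 yaw 11.66 F [ 1.09 -0.05 -1.54] M [ 0.01  -0.081 -0.251] My_axle 0.017 w 35.6 g 60.0
mean [ 1.078  0.273 -0.391  0.031 -0.102 -0.28  -0.005]
sem  [0.115 0.076 0.156 0.01  0.013 0.006 0.013]
```

>>> step_arm --deltas '[{"x": 9.4, "y": 0, "z": 0.5, "twist": 0}, {"x": 9.3, "y": 0, "z": 1.5, "twist": 0}, {"x": 9.1, "y": 0, "z": 2.4, "twist": 0}, {"x": 8.8, "y": 0, "z": 3.4, "twist": 0}, {"x": 8.4, "y": 0, "z": 4.3, "twist": 0}, {"x": 7.9, "y": 0, "z": 5.1, "twist": 0}, {"x": 7.3, "y": 0, "z": 5.9, "twist": 0}, {"x": 6.7, "y": 0, "z": 6.7, "twist": 0}, {"x": 5.9, "y": 0, "z": 7.3, "twist": 0}, {"x": 5.1, "y": 0, "z": 7.9, "twist": 0}]' --grip 0 --force 20

```text
time_s: 5.95
tcp_pos: [0.6229, -0.1363, 0.2054]
orientation: [0.995, 0.102, 0.002, 0.001]
ft_force: [2.2, -1.6, 6.2]
grip_width: 0.0358
grasp_force: 20.0
```

```bash
python3 -c "from h import *;st()"
```

```text
t 5.95 lathe mm [79.7  0.7 45.4] ang 60.3 r 91.7 yaw 11.68 F [ 1.83 -1.99  6.23] M [-0.257  0.052 -0.169] My_axle -0.361 w 35.8 g 20.0
```

>>> step_arm --deltas '[{"x": 0, "y": 0, "z": 0, "twist": 0}, {"x": 0, "y": 0, "z": 0, "twist": 0}, {"x": 0, "y": 0, "z": 0, "twist": 0}, {"x": 0, "y": 0, "z": 0, "twist": 0}, {"x": 0, "y": 0, "z": 0, "twist": 0}, {"x": 0, "y": 0, "z": 0, "twist": 0}, {"x": 0, "y": 0, "z": 0, "twist": 0}, {"x": 0, "y": 0, "z": 0, "twist": 0}, {"x": 0, "y": 0, "z": 0, "twist": 0}, {"x": 0, "y": 0, "z": 0, "twist": 0}]' --grip 0.5

```text
time_s: 6.78
tcp_pos: [0.621, -0.1363, 0.2055]
orientation: [0.995, 0.102, 0.0, 0.0]
ft_force: [0.0, -0.4, -0.2]
grip_width: 0.0474
grasp_force: 0.0
```

>>> step_arm --deltas '[{"x": 0, "y": 0, "z": 0, "twist": 0}, {"x": 0, "y": 0, "z": 0, "twist": 0}, {"x": 0, "y": 0, "z": 0, "twist": 0}, {"x": 0, "y": 0, "z": 0, "twist": 0}, {"x": 0, "y": 0, "z": 0, "twist": 0}, {"x": 0, "y": 0, "z": 0, "twist": 0}, {"x": 0, "y": 0, "z": 0, "twist": 0}, {"x": 0, "y": 0, "z": 0, "twist": 0}, {"x": 0, "y": 0, "z": 0, "twist": 0}, {"x": 0, "y": 0, "z": 0, "twist": 0}]' --grip 0 --force 60

```text
time_s: 7.62
tcp_pos: [0.6211, -0.1366, 0.2054]
orientation: [0.995, 0.102, 0.0, 0.0]
ft_force: [0.9, -4.7, -1.7]
grip_width: 0.0351
grasp_force: 60.0
```

>>> step_arm --deltas '[{"x": 0, "y": 0, "z": 0, "twist": 0}, {"x": 0, "y": 0, "z": 0, "twist": 0}, {"x": 0, "y": 0, "z": 0, "twist": 0}, {"x": 0, "y": 0, "z": 0, "twist": 0}, {"x": 0, "y": 0, "z": 0, "twist": 0}, {"x": 0, "y": 0, "z": 0, "twist": 0}, {"x": 0, "y": 0, "z": 0, "twist": 0}, {"x": 0, "y": 0, "z": 0, "twist": 0}, {"x": 0, "y": 0, "z": 0, "twist": 0}, {"x": 0, "y": 0, "z": 0, "twist": 0}]'

```text
time_s: 8.45
tcp_pos: [0.6211, -0.1366, 0.2054]
orientation: [0.995, 0.102, 0.0, 0.0]
ft_force: [1.2, -4.5, -1.9]
grip_width: 0.0361
grasp_force: 60.0
```

```bash
python3 -c "from h import *;meas()"
```

```text
t 8.45 lathe mm [77.9  0.8 45.4] ang 59.8 r 90.1 yaw 11.66 F [ 0.28 -4.68 -1.89] M [-0.878 -0.012 -0.339] My_axle 0.148 w 36.1 g 60.0
mean [ 0.234 -5.015 -1.421 -0.867 -0.021 -0.333  0.1  ]
sem  [0.16  0.103 0.099 0.01  0.004 0.007 0.015]
```

>>> step_arm --deltas '[{"x": 1.7, "y": 0, "z": -1.0, "twist": 0}, {"x": 0, "y": 0, "z": 0, "twist": 0}, {"x": 0, "y": 0, "z": 0, "twist": 0}, {"x": 0, "y": 0, "z": 0, "twist": 0}, {"x": 0, "y": 0, "z": 0, "twist": 0}, {"x": 0, "y": 0, "z": 0, "twist": 0}, {"x": 0, "y": 0, "z": 0, "twist": 0}, {"x": 0, "y": 0, "z": 0, "twist": 0}, {"x": 0, "y": 0, "z": 0, "twist": 0}, {"x": 0, "y": 0, "z": 0, "twist": 0}]'

```text
time_s: 9.78
tcp_pos: [0.6213, -0.1365, 0.2052]
orientation: [0.995, 0.102, -0.002, 0.0]
ft_force: [-4.7, -7.2, -7.4]
grip_width: 0.0358
grasp_force: 60.0
```

```bash
python3 -c "from h import *;meas()"
```

```text
t 9.78 lathe mm [78.1  0.8 45.2] ang 60.0 r 90.2 yaw 11.66 F [-6.08 -6.1  -7.36] M [-1.512  0.91  -0.343] My_axle 1.211 w 35.8 g 60.0
mean [-6.017 -6.318 -7.623 -1.527  0.908 -0.33   1.232]
sem  [0.121 0.179 0.117 0.01  0.008 0.005 0.007]
```

>>> step_arm --deltas '[{"x": -1.7, "y": 0, "z": 1.0, "twist": 0}, {"x": 0, "y": 0, "z": 0, "twist": 0}, {"x": 0, "y": 0, "z": 0, "twist": 0}, {"x": 0, "y": 0, "z": 0, "twist": 0}, {"x": 0, "y": 0, "z": 0, "twist": 0}, {"x": 0, "y": 0, "z": 0, "twist": 0}, {"x": 0, "y": 0, "z": 0, "twist": 0}, {"x": 0, "y": 0, "z": 0, "twist": 0}, {"x": 0, "y": 0, "z": 0, "twist": 0}, {"x": 0, "y": 0, "z": 0, "twist": 0}]' --grip 0.65

```text
time_s: 11.12
tcp_pos: [0.621, -0.1363, 0.2054]
orientation: [0.995, 0.102, 0.0, 0.0]
ft_force: [-0.4, 0.2, -0.2]
grip_width: 0.0623
grasp_force: 0.0
```

>>> step_arm --deltas '[{"x": -11.1, "y": 0, "z": -15.2, "twist": 0}, {"x": -14.0, "y": 0, "z": -12.6, "twist": 0}, {"x": -16.3, "y": 0, "z": -9.4, "twist": 0}, {"x": -17.9, "y": 0, "z": -5.8, "twist": 0}, {"x": -18.7, "y": 0, "z": -2.0, "twist": 0}, {"x": -18.7, "y": 0, "z": 2.0, "twist": 0}, {"x": -17.9, "y": 0, "z": 5.8, "twist": 0}, {"x": -16.3, "y": 0, "z": 9.4, "twist": 0}, {"x": -14.0, "y": 0, "z": 12.6, "twist": 0}, {"x": -11.1, "y": 0, "z": 15.2, "twist": 0}]'

```text
time_s: 11.95
tcp_pos: [0.4675, -0.1681, 0.2057]
orientation: [0.995, 0.102, 0.001, 0.0]
ft_force: [-0.6, -0.4, 0.1]
grip_width: 0.0619
grasp_force: 0.0
```

>>> step_arm --deltas '[{"x": 0, "y": 0, "z": 0, "twist": 0}, {"x": 0, "y": 0, "z": 0, "twist": 0}, {"x": 0, "y": 0, "z": 0, "twist": 0}, {"x": 0, "y": 0, "z": 0, "twist": 0}, {"x": 0, "y": 0, "z": 0, "twist": 0}, {"x": 0, "y": 0, "z": 0, "twist": 0}, {"x": 0, "y": 0, "z": 0, "twist": 0}, {"x": 0, "y": 0, "z": 0, "twist": 0}, {"x": 0, "y": 0, "z": 0, "twist": 0}, {"x": 0, "y": 0, "z": 0, "twist": 0}]'

```text
time_s: 12.78
tcp_pos: [0.4683, -0.1678, 0.2055]
orientation: [0.995, 0.102, 0.0, 0.0]
ft_force: [-0.4, -0.4, -0.0]
grip_width: 0.062
grasp_force: 0.0
```

```bash
python3 -c "from h import *;meas(25)"
```

```text
t 12.78 lathe mm [-78.1   0.9  45.5] ang -59.8 r 90.4 yaw 11.67 F [-0.45 -0.31 -0.  ] M [ 0.036 -0.01  -0.029] My_axle -0.031 w 62.0 g 0.0
mean [ 0.041  0.072  0.013  0.021  0.009 -0.     0.012]
sem  [0.08  0.12  0.091 0.007 0.006 0.007 0.011]
```

>>> step_arm --deltas '[{"x": 0, "y": 0, "z": 0, "twist": 0}, {"x": 0, "y": 0, "z": 0, "twist": 0}, {"x": 0, "y": 0, "z": 0, "twist": 0}, {"x": 0, "y": 0, "z": 0, "twist": 0}, {"x": 0, "y": 0, "z": 0, "twist": 0}, {"x": 0, "y": 0, "z": 0, "twist": 0}, {"x": 0, "y": 0, "z": 0, "twist": 0}, {"x": 0, "y": 0, "z": 0, "twist": 0}, {"x": 0, "y": 0, "z": 0, "twist": 0}, {"x": 0, "y": 0, "z": 0, "twist": 0}]' --grip 0 --force 60

```text
time_s: 14.87
tcp_pos: [0.4682, -0.1675, 0.2054]
orientation: [0.995, 0.101, -0.0, -0.0]
ft_force: [-0.8, 5.7, 1.2]
grip_width: 0.0357
grasp_force: 60.0
```

>>> step_arm --deltas '[{"x": 0, "y": 0, "z": 0, "twist": 0}, {"x": 0, "y": 0, "z": 0, "twist": 0}, {"x": 0, "y": 0, "z": 0, "twist": 0}, {"x": 0, "y": 0, "z": 0, "twist": 0}, {"x": 0, "y": 0, "z": 0, "twist": 0}, {"x": 0, "y": 0, "z": 0, "twist": 0}, {"x": 0, "y": 0, "z": 0, "twist": 0}, {"x": 0, "y": 0, "z": 0, "twist": 0}, {"x": 0, "y": 0, "z": 0, "twist": 0}, {"x": 0, "y": 0, "z": 0, "twist": 0}]'

```text
time_s: 15.7
tcp_pos: [0.4682, -0.1675, 0.2054]
orientation: [0.995, 0.102, -0.0, -0.0]
ft_force: [0.0, 5.6, 1.4]
grip_width: 0.0358
grasp_force: 60.0
```

```bash
python3 -c "from h import *;meas(20)"
```

```text
t 15.7 lathe mm [-78.2   1.3  45.4] ang -59.9 r 90.4 yaw 11.65 F [1.14 5.51 1.4 ] M [ 0.911 -0.096 -0.321] My_axle 0.065 w 35.8 g 60.0
mean [ 0.763  5.194  1.742  0.902 -0.143 -0.317  0.028]
sem  [0.121 0.108 0.11  0.008 0.006 0.005 0.013]
```

>>> step_arm --deltas '[{"x": 5.1, "y": 0, "z": -7.9, "twist": 0}, {"x": 5.9, "y": 0, "z": -7.3, "twist": 0}, {"x": 6.7, "y": 0, "z": -6.7, "twist": 0}, {"x": 7.3, "y": 0, "z": -5.9, "twist": 0}, {"x": 7.9, "y": 0, "z": -5.1, "twist": 0}, {"x": 8.4, "y": 0, "z": -4.3, "twist": 0}, {"x": 8.8, "y": 0, "z": -3.4, "twist": 0}, {"x": 9.1, "y": 0, "z": -2.4, "twist": 0}, {"x": 9.3, "y": 0, "z": -1.5, "twist": 0}, {"x": 9.4, "y": 0, "z": -0.5, "twist": 0}]' --grip 0 --force 20

```text
time_s: 17.53
tcp_pos: [0.5451, -0.1519, 0.2507]
orientation: [0.995, 0.102, -0.001, 0.0]
ft_force: [-6.3, 0.7, -5.4]
grip_width: 0.0358
grasp_force: 20.0
```

>>> step_arm --deltas '[{"x": 0, "y": 0, "z": 0, "twist": 0}, {"x": 0, "y": 0, "z": 0, "twist": 0}, {"x": 0, "y": 0, "z": 0, "twist": 0}, {"x": 0, "y": 0, "z": 0, "twist": 0}, {"x": 0, "y": 0, "z": 0, "twist": 0}, {"x": 0, "y": 0, "z": 0, "twist": 0}, {"x": 0, "y": 0, "z": 0, "twist": 0}, {"x": 0, "y": 0, "z": 0, "twist": 0}, {"x": 0, "y": 0, "z": 0, "twist": 0}, {"x": 0, "y": 0, "z": 0, "twist": 0}]' --grip 0.5

```text
time_s: 18.37
tcp_pos: [0.5446, -0.1521, 0.2504]
orientation: [0.995, 0.102, 0.0, 0.0]
ft_force: [0.5, 0.7, -0.4]
grip_width: 0.0477
grasp_force: 0.0
```

>>> step_arm --deltas '[{"x": 0, "y": 0, "z": 0, "twist": 0}, {"x": 0, "y": 0, "z": 0, "twist": 0}, {"x": 0, "y": 0, "z": 0, "twist": 0}, {"x": 0, "y": 0, "z": 0, "twist": 0}, {"x": 0, "y": 0, "z": 0, "twist": 0}, {"x": 0, "y": 0, "z": 0, "twist": 0}, {"x": 0, "y": 0, "z": 0, "twist": 0}, {"x": 0, "y": 0, "z": 0, "twist": 0}, {"x": 0, "y": 0, "z": 0, "twist": 0}, {"x": 0, "y": 0, "z": 0, "twist": 0}]' --grip 0 --force 60

```text
time_s: 19.2
tcp_pos: [0.5446, -0.1521, 0.2504]
orientation: [0.995, 0.102, 0.0, 0.0]
ft_force: [-0.2, 0.2, 0.1]
grip_width: 0.0358
grasp_force: 60.0
```

>>> step_arm --deltas '[{"x": 0, "y": 0, "z": 0, "twist": 0}, {"x": 0, "y": 0, "z": 0, "twist": 0}, {"x": 0, "y": 0, "z": 0, "twist": 0}, {"x": 0, "y": 0, "z": 0, "twist": 0}, {"x": 0, "y": 0, "z": 0, "twist": 0}, {"x": 0, "y": 0, "z": 0, "twist": 0}, {"x": 0, "y": 0, "z": 0, "twist": 0}, {"x": 0, "y": 0, "z": 0, "twist": 0}, {"x": 0, "y": 0, "z": 0, "twist": 0}, {"x": 0, "y": 0, "z": 0, "twist": 0}]'

```text
time_s: 20.03
tcp_pos: [0.5445, -0.1521, 0.2504]
orientation: [0.995, 0.102, -0.0, 0.0]
ft_force: [-0.1, 0.8, -0.3]
grip_width: 0.0359
grasp_force: 60.0
```

```bash
python3 -c "from h import *;meas(25)"
```

```text
t 20.03 lathe mm [-0.3  1.  90.4] ang -0.2 r 90.4 yaw 11.66 F [ 0.08  0.79 -0.26] M [ 0.054 -0.039 -0.314] My_axle -0.032 w 35.9 g 60.0
mean [ 0.25   0.313 -0.7    0.053 -0.039 -0.291 -0.017]
sem  [0.085 0.101 0.121 0.005 0.007 0.005 0.009]
```

>>> step_arm --deltas '[{"x": 9.4, "y": 0, "z": 0.5, "twist": 0}, {"x": 9.3, "y": 0, "z": 1.5, "twist": 0}, {"x": 9.1, "y": 0, "z": 2.4, "twist": 0}, {"x": 8.8, "y": 0, "z": 3.4, "twist": 0}, {"x": 8.4, "y": 0, "z": 4.3, "twist": 0}, {"x": 7.9, "y": 0, "z": 5.1, "twist": 0}, {"x": 7.3, "y": 0, "z": 5.9, "twist": 0}, {"x": 6.7, "y": 0, "z": 6.7, "twist": 0}, {"x": 5.9, "y": 0, "z": 7.3, "twist": 0}, {"x": 5.1, "y": 0, "z": 7.9, "twist": 0}]' --grip 0 --force 20

```text
time_s: 22.12
tcp_pos: [0.6221, -0.1364, 0.2067]
orientation: [0.995, 0.102, 0.002, 0.001]
ft_force: [1.2, 0.0, 9.7]
grip_width: 0.0356
grasp_force: 20.0
```

>>> step_arm --deltas '[{"x": 0, "y": 0, "z": 0, "twist": 0}, {"x": 0, "y": 0, "z": 0, "twist": 0}, {"x": 0, "y": 0, "z": 0, "twist": 0}, {"x": 0, "y": 0, "z": 0, "twist": 0}, {"x": 0, "y": 0, "z": 0, "twist": 0}, {"x": 0, "y": 0, "z": 0, "twist": 0}, {"x": 0, "y": 0, "z": 0, "twist": 0}, {"x": 0, "y": 0, "z": 0, "twist": 0}, {"x": 0, "y": 0, "z": 0, "twist": 0}, {"x": 0, "y": 0, "z": 0, "twist": 0}]' --grip 0.5

```text
time_s: 22.95
tcp_pos: [0.6208, -0.1363, 0.2054]
orientation: [0.995, 0.102, -0.0, 0.0]
ft_force: [1.0, 0.3, -0.3]
grip_width: 0.0479
grasp_force: 0.0
```

>>> step_arm --deltas '[{"x": 0, "y": 0, "z": 0, "twist": 0}, {"x": 0, "y": 0, "z": 0, "twist": 0}, {"x": 0, "y": 0, "z": 0, "twist": 0}, {"x": 0, "y": 0, "z": 0, "twist": 0}, {"x": 0, "y": 0, "z": 0, "twist": 0}, {"x": 0, "y": 0, "z": 0, "twist": 0}, {"x": 0, "y": 0, "z": 0, "twist": 0}, {"x": 0, "y": 0, "z": 0, "twist": 0}, {"x": 0, "y": 0, "z": 0, "twist": 0}, {"x": 0, "y": 0, "z": 0, "twist": 0}]' --grip 0 --force 60

```text
time_s: 23.78
tcp_pos: [0.6209, -0.1366, 0.2055]
orientation: [0.995, 0.102, 0.0, 0.0]
ft_force: [-0.2, -5.0, -0.2]
grip_width: 0.0357
grasp_force: 60.0
```

>>> step_arm --deltas '[{"x": 0, "y": 0, "z": 0, "twist": 0}, {"x": 0, "y": 0, "z": 0, "twist": 0}, {"x": 0, "y": 0, "z": 0, "twist": 0}, {"x": 0, "y": 0, "z": 0, "twist": 0}, {"x": 0, "y": 0, "z": 0, "twist": 0}, {"x": 0, "y": 0, "z": 0, "twist": 0}, {"x": 0, "y": 0, "z": 0, "twist": 0}, {"x": 0, "y": 0, "z": 0, "twist": 0}, {"x": 0, "y": 0, "z": 0, "twist": 0}, {"x": 0, "y": 0, "z": 0, "twist": 0}]'

```text
time_s: 24.62
tcp_pos: [0.6209, -0.1366, 0.2054]
orientation: [0.995, 0.102, 0.0, 0.0]
ft_force: [-0.2, -5.4, -0.6]
grip_width: 0.0356
grasp_force: 60.0
```

```bash
python3 -c "from h import *;meas(25)"
```

```text
t 24.62 lathe mm [77.6  0.8 45.4] ang 59.7 r 90.0 yaw 11.65 F [-1.25 -5.23 -0.59] M [-0.859  0.044 -0.331] My_axle 0.033 w 35.6 g 60.0
mean [-1.123 -5.306 -0.423 -0.867  0.075 -0.337  0.057]
sem  [0.114 0.073 0.083 0.005 0.007 0.006 0.012]
```

Results fit T = −A·sin(θ−e), with A ≈ 0.18 N m and e ≈ −2° from the grip-at-top position. I'll bring the wheel back there.

>>> step_arm --deltas '[{"x": -5.1, "y": 0, "z": -7.9, "twist": 0}, {"x": -5.9, "y": 0, "z": -7.3, "twist": 0}, {"x": -6.7, "y": 0, "z": -6.7, "twist": 0}, {"x": -7.3, "y": 0, "z": -5.9, "twist": 0}, {"x": -7.9, "y": 0, "z": -5.1, "twist": 0}, {"x": -8.4, "y": 0, "z": -4.3, "twist": 0}, {"x": -8.8, "y": 0, "z": -3.4, "twist": 0}, {"x": -9.1, "y": 0, "z": -2.4, "twist": 0}, {"x": -9.3, "y": 0, "z": -1.5, "twist": 0}, {"x": -9.4, "y": 0, "z": -0.5, "twist": 0}]' --grip 0 --force 20

```text
time_s: 26.7
tcp_pos: [0.5451, -0.1519, 0.2503]
orientation: [0.995, 0.102, 0.001, 0.0]
ft_force: [6.7, -1.8, -6.0]
grip_width: 0.0356
grasp_force: 20.0
```

>>> step_arm --deltas '[{"x": -2.5, "y": 0, "z": 0, "twist": 0}, {"x": 0, "y": 0, "z": 0, "twist": 0}, {"x": 0, "y": 0, "z": 0, "twist": 0}, {"x": 0, "y": 0, "z": 0, "twist": 0}, {"x": 0, "y": 0, "z": 0, "twist": 0}, {"x": 0, "y": 0, "z": 0, "twist": 0}, {"x": 0, "y": 0, "z": 0, "twist": 0}, {"x": 0, "y": 0, "z": 0, "twist": 0}, {"x": 0, "y": 0, "z": 0, "twist": 0}, {"x": 0, "y": 0, "z": 0, "twist": 0}]'

```text
time_s: 27.53
tcp_pos: [0.5422, -0.1525, 0.2504]
orientation: [0.995, 0.102, 0.0, 0.0]
ft_force: [3.3, -2.2, -4.3]
grip_width: 0.036
grasp_force: 20.0
```

>>> step_arm --deltas '[{"x": 0, "y": 0, "z": 0, "twist": 0}, {"x": 0, "y": 0, "z": 0, "twist": 0}, {"x": 0, "y": 0, "z": 0, "twist": 0}, {"x": 0, "y": 0, "z": 0, "twist": 0}, {"x": 0, "y": 0, "z": 0, "twist": 0}, {"x": 0, "y": 0, "z": 0, "twist": 0}, {"x": 0, "y": 0, "z": 0, "twist": 0}, {"x": 0, "y": 0, "z": 0, "twist": 0}, {"x": 0, "y": 0, "z": 0, "twist": 0}, {"x": 0, "y": 0, "z": 0, "twist": 0}]' --grip 0.5

```text
time_s: 28.37
tcp_pos: [0.5421, -0.1526, 0.2504]
orientation: [0.995, 0.102, -0.0, 0.0]
ft_force: [0.1, 0.1, -0.5]
grip_width: 0.0477
grasp_force: 0.0
```

>>> step_arm --deltas '[{"x": 0, "y": 0, "z": 0, "twist": 0}, {"x": 0, "y": 0, "z": 0, "twist": 0}, {"x": 0, "y": 0, "z": 0, "twist": 0}, {"x": 0, "y": 0, "z": 0, "twist": 0}, {"x": 0, "y": 0, "z": 0, "twist": 0}, {"x": 0, "y": 0, "z": 0, "twist": 0}, {"x": 0, "y": 0, "z": 0, "twist": 0}, {"x": 0, "y": 0, "z": 0, "twist": 0}, {"x": 0, "y": 0, "z": 0, "twist": 0}, {"x": 0, "y": 0, "z": 0, "twist": 0}]' --grip 0 --force 60

```text
time_s: 29.2
tcp_pos: [0.5421, -0.1525, 0.2504]
orientation: [0.995, 0.102, 0.0, 0.0]
ft_force: [0.4, 0.2, -0.4]
grip_width: 0.0358
grasp_force: 60.0
```

>>> step_arm --deltas '[{"x": 0, "y": 0, "z": 0, "twist": 0}, {"x": 0, "y": 0, "z": 0, "twist": 0}, {"x": 0, "y": 0, "z": 0, "twist": 0}, {"x": 0, "y": 0, "z": 0, "twist": 0}, {"x": 0, "y": 0, "z": 0, "twist": 0}, {"x": 0, "y": 0, "z": 0, "twist": 0}, {"x": 0, "y": 0, "z": 0, "twist": 0}, {"x": 0, "y": 0, "z": 0, "twist": 0}, {"x": 0, "y": 0, "z": 0, "twist": 0}, {"x": 0, "y": 0, "z": 0, "twist": 0}]'

```text
time_s: 30.03
tcp_pos: [0.5421, -0.1526, 0.2504]
orientation: [0.995, 0.102, 0.0, 0.0]
ft_force: [-0.4, 0.5, -0.5]
grip_width: 0.036
grasp_force: 60.0
```

```bash
python3 -c "from h import *;meas(40)"
```

```text
t 30.03 lathe mm [-2.8  1.  90.4] ang -1.7 r 90.5 yaw 11.67 F [-0.29  0.54 -0.49] M [ 0.188 -0.015 -0.276] My_axle -0.042 w 36.0 g 60.0
mean [ 0.279  1.182 -0.006  0.192 -0.036 -0.296 -0.011]
sem  [0.064 0.093 0.077 0.008 0.005 0.005 0.008]
```

```bash
python3 -c "
from bench import sign_off
print(sign_off())"
```

```text
the job is handed in; nothing more can be done
None
```

I handed the job in with the rim pinched at the top at 60 N and at rest, and the heavy side straight down to within about 6° by the torque readings (0.02 N m left, against a peak of about 0.18 N m); the verdict was not shown.

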